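Run a fingertip round the washer panel's arc of keys

TASK

Test the keys of the washing-machine control panel lying on the bench: starting on the long bar key, run closed fingertips round the arc of keys so that every key dips a little in turn, and finish with the fingertips resting on the round key at the other end, still holding that key alone lightly down. Press gently all the way, and leave the straight row of option keys, the dial and everything lying about alone. Nothing is to be picked up.

Things in the scene. Friction and masses are not known exactly. Their poses are not given: they have to be found in the camera images.
- panel: White plastic washing-machine control panel, a slab of 240 mm (its x) by 400 mm (its y) by 40 mm high, lying face up on the bench, fixed. Origin: centre of its underside; z up. Its grey keys slide straight down into it on soft springs and come back up when let go: eight in an arc round a fixed dial, and a straight row of three option keys along y at x -92 mm.
- dial: Fixed grey dial on the panel: 44 mm across, 20 mm high; origin: centre of its underside, on the panel's face at panel x -15 mm, y 0. The eight arc keys are centred 95 mm from its axis; angles count from the panel's +x towards its +y. Their tops are 9 mm above the panel's face at rest; bar keys have rounded tops and ramped ends for gliding from key to key.
- key0_top (a point): Top centre of the long bar key, curved along the arc, about 64 mm long and 16 mm wide, at the panel's -y end of the arc. Its top stands 9 mm above the panel face at rest (49 mm above the work surface). It moves down with the key.
- key7_top (a point): Top centre of the round key, 36 mm across with a flat top of 18 mm and a sloping edge, at the panel's +y end of the arc. Its top stands 9 mm above the panel face at rest (49 mm above the work surface). It moves down with the key.
- key0 (a joint): How far key 0 of the arc is pressed down, m: 0 at rest, 0.006 at its stop (0.7 N to start, about 2.8 N at the stop). It is a long bar key, curved along the arc, about 64 mm long and 16 mm wide, centred on the arc at -95 degrees.
- key1 (a joint): How far key 1 of the arc is pressed down, m: 0 at rest, 0.006 at its stop (0.7 N to start, about 2.8 N at the stop). It is a short bar key, about 32 mm long along the arc and 16 mm wide, centred on the arc at -62 degrees.
- key2 (a joint): How far key 2 of the arc is pressed down, m: 0 at rest, 0.006 at its stop (0.7 N to start, about 2.8 N at the stop). It is a short bar key, about 32 mm long along the arc and 16 mm wide, centred on the arc at -38 degrees.
- key3 (a joint): How far key 3 of the arc is pressed down, m: 0 at rest, 0.006 at its stop (0.7 N to start, about 2.8 N at the stop). It is a short bar key, about 32 mm long along the arc and 16 mm wide, centred on the arc at -14 degrees.
- key4 (a joint): How far key 4 of the arc is pressed down, m: 0 at rest, 0.006 at its stop (0.7 N to start, about 2.8 N at the stop). It is a short bar key, about 32 mm long along the arc and 16 mm wide, centred on the arc at 10 degrees.
- key5 (a joint): How far key 5 of the arc is pressed down, m: 0 at rest, 0.006 at its stop (0.7 N to start, about 2.8 N at the stop). It is a short bar key, about 32 mm long along the arc and 16 mm wide, centred on the arc at 34 degrees.
- key6 (a joint): How far key 6 of the arc is pressed down, m: 0 at rest, 0.006 at its stop (0.7 N to start, about 2.8 N at the stop). It is a short bar key, about 32 mm long along the arc and 16 mm wide, centred on the arc at 58 degrees.
- key7 (a joint): How far key 7 of the arc is pressed down, m: 0 at rest, 0.006 at its stop (0.7 N to start, about 2.8 N at the stop). It is a round key, 36 mm across with a flat top of 18 mm and a sloping edge, centred on the arc at 86 degrees.
- option0 (a joint): How far an option key is pressed, m: 0 at rest, 0.004 at its stop. Rectangular, 14 by 26 mm, 5 mm proud, at panel x -92 mm, y -36 mm. To be left alone.
- option1 (a joint): How far an option key is pressed, m: 0 at rest, 0.004 at its stop. Rectangular, 14 by 26 mm, 5 mm proud, at panel x -92 mm, y 0 mm. To be left alone.
- option2 (a joint): How far an option key is pressed, m: 0 at rest, 0.004 at its stop. Rectangular, 14 by 26 mm, 5 mm proud, at panel x -92 mm, y 36 mm. To be left alone.
- spare_cap: Loose small white cap, 22 mm across, 18 mm high, standing on the panel between the dial and the arc of keys (about 48 mm from the dial's axis). Origin: centre of its underside.
- tokens: Loose stack of brass tokens in one piece, 24 mm across, 18 mm high, on the panel near its -y edge. Origin: underside.
- detergent: Loose blue detergent bottle, 68 mm across, 200 mm high, on the bench off the panel's +y end. Origin: underside.
- cup: Loose clear measuring cup, 72 mm across, 70 mm high, off the panel's -y end. Origin: underside.
- jar: Loose glass jar with a steel cap, 60 mm across, 70 mm high, off the panel's -y end. Origin: underside.
- screwdriver: Loose screwdriver 170 mm long and under 30 mm thick, lying on the panel near its +y edge, roughly along the panel's x. Origin near its middle, underside.
- soap: Loose white bar of soap, 45 by 75 by 25 mm, on the bench off the panel's +y end. Origin: underside.

How it is judged:
By the outcome, as a careful person would: the job done as asked, in the order asked, and still so for the second after the job is handed in, while the arm keeps its last pose, push and grip.
It also fails if it takes over 45 s, if anything falls off the work surface, if the arm or the gripper's body presses on something with over 40 N, if the wrist force passes 120 N, or if a joint passes its speed limit or range.

ROBOT

A 7-joint arm with a two-finger parallel gripper is mounted at the origin on the work surface. World frame = base frame: x ahead of the robot, y to its left, z up, the work surface at z = 0. Lengths are in m, angles in degrees, forces in N, time in s.
With the tool pointing down it reaches from about 0.425 to 0.875 m from the base axis. Payload 4.7 kg.
Tool frame: the origin (TCP) lies at the very end of the fingers, on their centre line; the grasp point (between the pads) lies 19 mm behind it; z points along the fingers, y is the line along which they close (so a half turn about z gives the same grasp; the last joint's range is limited). The gripper opens to 87 mm and grips with 3 to 60 N. Pads are 19 mm wide; open, the fingers measure 117 mm over their backs; the gripper's body (75 mm by 190 mm) begins 51 mm behind the grasp point.
Start: joints at [70.594, 18.392, -4.016, 83.108, 1.295, 78.541, -3.26], TCP at [0.225, -0.61, 0.223] pointing down, gripper open.
Joint ranges: [-163.93, 163.93], [-17.29, 119.83], [-79.2, 71.16], [3.27, 140.29], [-89.18, 269.18], [5.43, 117.66], [-154.24, 154.24]. Speed limits (degrees/s): [147.25, 147.25, 180, 180, 180, 180, 180].

INTERFACE

Orientations are given as [roll, pitch, yaw] about the fixed x, y, z axes, in that order (R = Rz(yaw) Ry(pitch) Rx(roll)).
In Python, from cell import get_obs, cams, ticket, finder gives the robot as it stands.
- The arm moves only by the shell command python3 -m creep 'ROWS' [FORCE]. ROWS is text: rows parted by semicolons, each of 5 numbers parted by spaces: the shift along the world's x, y, z in m, then the turn about the world's z in degrees, then the finger opening in m, from 0 to 0.087. A call has 1 to 8 rows; each row shifts and turns the commanded pose from where the row before left it; what a row does not reach is not made up. A row lasts 1/8 s, in which the tool goes at most 62.5 mm and 10.7 degrees, less where a joint would pass 70% of its speed; a pose out of reach is approached as far as the arm can. A call with a gripper value outside its range is refused whole. The fingers move at their own pace and stop on an object; FORCE is the grip in N (left out, the last holds). Time passes only in rows, so rows that do not move let the fingers close. It gives the time, the measured TCP pose, the force, the opening and the grip force at its end, in the units of the state.
- get_obs(): the state, without advancing time (a new reading comes with each control period).
- cams.read_camera(name): name is "side" or "top" or "wrist"; returns the picture (480x640x3 uint8, red, green, blue); there is no depth.
- cams.calibration(name): a dict with "fx", "fy", "cx", "cy" (pixels), "extrinsics" (4x4, takes a point from world to camera coordinates). Camera axes: x right, y down, z forward; pixel columns grow to the right and rows downward; lengths in m; the calibration is good to about 2 mm. A picture is of the moment at which its call begins: read the wrist's pose just before it. calibration takes no time and is no camera call; for the wrist camera it gives the pose at the moment of the call.
- ticket.sign_off(): hands the job in; it is judged then, once.
Trained networks look in the newest picture that a camera, given by its name, has taken for a name from the list of things; names that differ only in an ending like _2 or _b are one class to them, and where a whole thing is asked for, a point or a joint stands for the part that bears it (a point fixed in the world has none). Each returns a list of dicts, best first, with "p" (0 to 1); they miss things now and then, are a little off and sometimes report something else, mostly with a low value. They report only what shows in the picture. A call takes as long as a camera call.
- finder.masks_of(name, camera): "mask" (480x640 bool, what is visible of it) and "xy" ([column, row] in pixels, amid what is visible of it).
- finder.tip_of(name, camera): "xy" ([column, row] in pixels: a listed point, or the origin of a listed thing).
The state is a dict: "time_s": time; "qpos": joint angles; "joint_velocities": joint speeds; "effort": joint torques, N m; "tool_pos": TCP position; "tool_rot": TCP orientation; "force": force on the tool from outside, world axes, zero at the start; "wrist_torque": the same for the moment, N m; "grip_width": finger opening in m; "grasp_force": force on a finger pad.
Only numpy, scipy, OpenCV 4.12 (cv2) and the standard library are available. Lean on these libraries where they do the work, as an engineer would, in place of code of your own. Each camera call takes 0.05 s, during which the arm holds its last target. There are 200 camera calls.

## Working session

There is one attempt and no reset: what is moved stays moved. The work goes in short steps, Python scripts to look and compute and a shell command to move; the robot and the scene stay as the last step left them, time stands still between calls to the robot, and variables do not carry over. Pictures are saved under pics/ and viewed, at most 10 in all, crops included, and the job is handed in when it is done.

```bash
mkdir -p pics; ls; python3 - <<'E'
from cell import get_obs,cams,finder
import cv2
o=get_obs();print(o)
for c in ("top","side"):
    im=cams.read_camera(c);cv2.imwrite(f"pics/{c}0.png",im[:,:,::-1])
    k=cams.calibration(c);print(c,k)
    for n in ("key0_top","key7_top","dial","panel","spare_cap","tokens","screwdriver","option1"):
        print(n,[(round(d["p"],2),[round(float(v),1) for v in d["xy"]]) for d in finder.tip_of(n,c)[:2]])
E
```

```text
pics
{'time_s': 0.0, 'qpos': array([70.59379076, 18.43755038, -4.01529045, 83.17409967,  1.29496143,
       78.53959668, -3.2602778 ]), 'joint_velocities': array([-0.02380824, -0.00481334,  0.01073715, -0.04514708, -0.04549577,
       -0.08551748, -0.00851474]), 'effort': array([-3.32122490e-04, -4.91289639e+01, -4.03972529e-01, -3.12523091e+01,
       -6.38511172e-02,  4.38740419e-02,  2.04685966e-04]), 'tool_pos': array([ 0.22435762, -0.60947725,  0.2214856 ]), 'tool_rot': array([-1.79893990e+02,  5.71394638e-03,  2.02154321e+01]), 'force': array([0.01370417, 0.75207982, 0.15780909]), 'wrist_torque': array([0.01411264, 0.02891169, 0.01617648]), 'grasp_force': 0.0, 'grip_width': 0.08699975718553456}
top {'fx': 507.87227773738584, 'fy': 507.87227773738584, 'cx': 312.8454052810682, 'cy': 239.36055130308367, 'extrinsics': array([[ 0.00776101, -0.99995239,  0.00591452,  0.04236007],
       [-0.99312275, -0.00839871, -0.11677613,  0.53163318],
       [ 0.11682024, -0.00496754, -0.99314065,  0.94965402],
       [ 0.        ,  0.        ,  0.        ,  1.        ]])}
key0_top [(0.73, [379.9, 244.9])]
key7_top [(0.59, [293.9, 193.7])]
dial [(0.89, [335.7, 217.1])]
panel [(0.6, [340.2, 213.5]), (0.15, [378.7, 244.9])]
spare_cap [(0.58, [345.5, 194.3])]
tokens [(0.46, [412.6, 259.7])]
screwdriver [(0.67, [265.7, 167.2]), (0.61, [345.0, 194.1])]Traceback (most recent call last):
  File "<stdin>", line 8, in <module>
ValueError: it knows: cup, detergent, dial, jar, key0_top, key7_top, panel, screwdriver, soap, spare_cap, tokens
```

```bash
python3 - <<'E'
from cell import get_obs,cams,finder
import cv2
c="side"
im=cams.read_camera(c);cv2.imwrite(f"pics/{c}0.png",im[:,:,::-1])
k=cams.calibration(c);print(c,k)
for n in ("key0_top","key7_top","dial","panel","spare_cap","tokens","screwdriver"):
        print(n,[(round(d["p"],2),[round(float(v),1) for v in d["xy"]]) for d in finder.tip_of(n,c)[:2]])
E
```

```text
side {'fx': 562.8831577376955, 'fy': 562.8831577376955, 'cx': 319.88962815857906, 'cy': 238.12929918518316, 'extrinsics': array([[-0.75592114, -0.65447671,  0.01560324,  0.44568639],
       [-0.47970746,  0.53752891, -0.69350085,  0.27694455],
       [ 0.44549296, -0.53171694, -0.72028683,  1.21723067],
       [ 0.        ,  0.        ,  0.        ,  1.        ]])}
key0_top [(0.6, [359.6, 219.8])]
key7_top [(0.59, [290.5, 234.2])]
dial [(0.64, [324.0, 229.8]), (0.5, [224.0, 293.8])]
panel [(0.96, [325.1, 235.9])]
spare_cap [(0.41, [312.4, 220.3])]
tokens [(0.46, [381.6, 214.2])]
screwdriver [(0.56, [260.5, 239.8]), (0.23, [326.1, 228.4])]
```

View pics/top0.png

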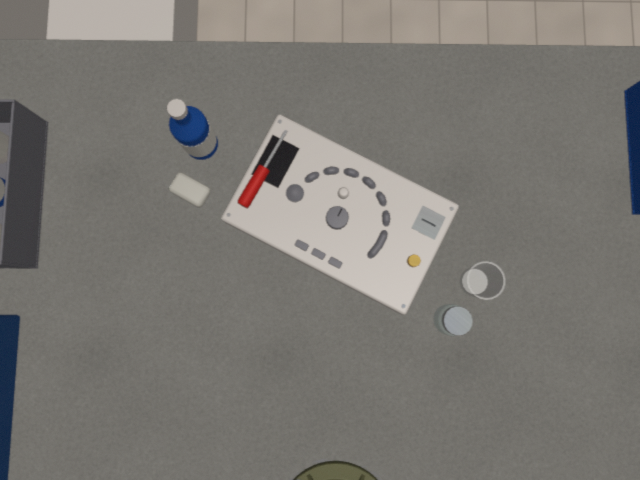

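View pics/side0.png

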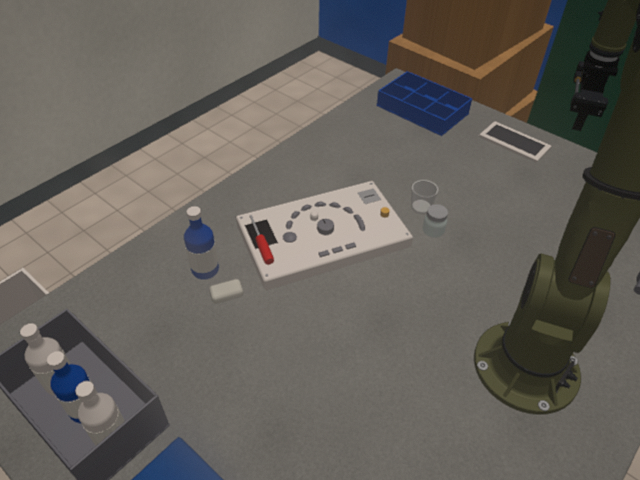

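The top view shows the panel turned on the bench. The long key is at (379,245), the round key at (294,193) and the dial at (336,217). The white cap is at (344,193), inside the arc, and the screwdriver is near (262,178), beyond the round key. In the side view the bottle stands clear of the arc's end, at (202,245).

```bash
cat > h.py <<'E'
import numpy as np,cv2
from cell import cams,finder
from scipy.optimize import least_squares
def P(c):
    k=cams.calibration(c);K=np.array([[k["fx"],0,k["cx"]],[0,k["fy"],k["cy"]],[0,0,1]])
    return K@k["extrinsics"][:3]
def tri(obs):  # [(P,xy)]
    A=[];
    for p,(u,v) in obs: A+= [u*p[2]-p[0],v*p[2]-p[1]]
    X=np.linalg.svd(np.array(A))[2][-1];return X[:3]/X[3]
def onz(p,xy,z):
    H=np.c_[p[:,0],p[:,1],p[:,2]*z+p[:,3]];w=np.linalg.solve(H,[*xy,1]);return w[:2]/w[2]
PAN=dict(key0_top=(-15+95*np.cos(np.radians(-95)),95*np.sin(np.radians(-95)),49),
 key7_top=(-15+95*np.cos(np.radians(86)),95*np.sin(np.radians(86)),49),dial=(-15,0,40),panel=(0,0,0))
PAN={k:np.array(v)/1e3 for k,v in PAN.items()}
def arc(pose,deg,r=.095):
    x,y,t=pose;c,s=np.cos(t),np.sin(t);a=np.radians(deg)
    q=np.array([-.015+r*np.cos(a),r*np.sin(a)]);return np.array([x+c*q[0]-s*q[1],y+s*q[0]+c*q[1]])
E
python3 - <<'E'
from h import *
T=dict(key0_top=(379.9,244.9),key7_top=(293.9,193.7),dial=(335.7,217.1),spare_cap=(345.5,194.3),tokens=(412.6,259.7))
S=dict(key0_top=(359.6,219.8),key7_top=(290.5,234.2),dial=(324,229.8),spare_cap=(312.4,220.3),tokens=(381.6,214.2))
pt,ps=P("top"),P("side")
for n in T: print(n,tri([(pt,T[n]),(ps,S[n])]).round(4), onz(pt,T[n],.049).round(4))
obs=[(p,n,D[n]) for p,D in((pt,T),(ps,S)) for n in ("key0_top","key7_top","dial")]
im=cams.read_camera("top");m=finder.masks_of("panel","top")[0]["mask"].astype(np.uint8)
r=cv2.minAreaRect(max(cv2.findContours(m,0,2)[0],key=cv2.contourArea));print(r)
print([onz(pt,q,.04).round(4) for q in cv2.boxPoints(r)])
def f(v):
    c,s=np.cos(v[2]),np.sin(v[2]);e=[]
    for p,n,xy in obs:
        q=PAN[n];w=p@[v[0]+c*q[0]-s*q[1],v[1]+s*q[0]+c*q[1],q[2],1];e+=list(w[:2]/w[2]-xy)
    return e
s=least_squares(f,[.55,0,-.5]);print(s.x,np.degrees(s.x[2]),np.round(s.fun,1))
for d in(-95,-62,-38,-14,10,34,58,86):print(d,arc(s.x,d).round(4))
E
```

```text
key0_top [ 0.5216 -0.0799  0.0449] [ 0.5197 -0.0803]
key7_top [0.616  0.0835 0.0522] [0.6169 0.0837]
dial [0.5743 0.0027 0.0351] [0.5722 0.0035]
spare_cap [ 0.6254 -0.015   0.0222] [ 0.6166 -0.0151]
tokens [ 0.4953 -0.1429  0.0369] [ 0.4921 -0.1419]
((339.2729187011719, 213.65341186523438), (208.86903381347656, 124.43231964111328), 26.90609359741211)
[array([0.5625, 0.229 ]), array([0.7845, 0.1247]), array([ 0.5986, -0.2381]), array([ 0.3857, -0.1264])]
[ 0.5840263  -0.0043759  -0.45971827] -26.339916815481036 [-0.8 -0.8 -0.3 -0.9  0.4  1.6  0.5 -0.8 -1.   0.6  1.2 -0.8]
-95 [ 0.5212 -0.0789]
-62 [ 0.5733 -0.0927]
-38 [ 0.6117 -0.0834]
-14 [ 0.643  -0.0592]
10 [ 0.6617 -0.0244]
34 [0.6647 0.0149]
58 [0.6514 0.0521]
86 [0.6186 0.0843]
```

```bash
python3 -m creep '.028 .05 .01 0 0;.028 .05 .01 0 0;.028 .05 .01 0 0;.028 .05 .01 0 0;.028 .05 .01 0 0;.028 .05 .01 0 0;.028 .05 .01 0 0;.028 .05 .01 0 0' 10
python3 -m creep '.028 .05 .01 0 0;.028 .05 .01 0 0;.028 .05 .01 0 0;.028 .05 .01 0 0;0 0 0 0 0;0 0 0 0 0'
python3 - <<'E'
from h import *
from cell import get_obs
o=get_obs();print(o["time_s"],o["tool_pos"],o["tool_rot"],o["force"],o["qpos"],o["grip_width"])
p=P("wrist");im=cams.read_camera("wrist");cv2.imwrite("pics/w1.png",im[:,:,::-1]);np.save("w1.npy",p)
for n in ("key0_top","key7_top","dial","panel","spare_cap"):
    print(n,[(round(d["p"],2),np.round(d["xy"],1),onz(p,d["xy"],PAN.get(n,[0,0,.04])[2]).round(4)) for d in finder.tip_of(n,"wrist")[:2]])
E
```

```text
time_s: 1.9
tool_pos: [0.4492, -0.2083, 0.3033]
tool_rot: [179.9, -0.0, 20.2]
force: [0.5, 0.1, 0.6]
grip_width: 0.0148
grasp_force: 0.0
time_s: 2.65
tool_pos: [0.5604, -0.0105, 0.3423]
tool_rot: [180.0, 0.0, 20.2]
force: [-0.1, -0.6, -0.1]
grip_width: 0.0006
grasp_force: 0.0
2.65 [ 0.5604193  -0.01049718  0.34234966] [1.79972641e+02 4.42329648e-02 2.02166207e+01] [-0.08249113 -0.56131159 -0.0980015 ] [ 31.48085671   8.21001884 -37.21856197  83.50743855   4.99281287
  89.97430278 -75.24253291] 0.0006280227636717719
key0_top [(0.97, array([363.3, 241.2]), array([ 0.5178, -0.0814]))]
key7_top [(0.96, array([254.5, 106.3]), array([0.6181, 0.0842]))]
dial [(0.95, array([308.8, 171.7]), array([0.5713, 0.0063]))]
panel [(0.64, array([321.5, 158.5]), array([ 0.5859, -0.004 ]))]
spare_cap [(0.51, array([337.7, 135.6]), array([ 0.6199, -0.0104]))]
```

View pics/w1.png

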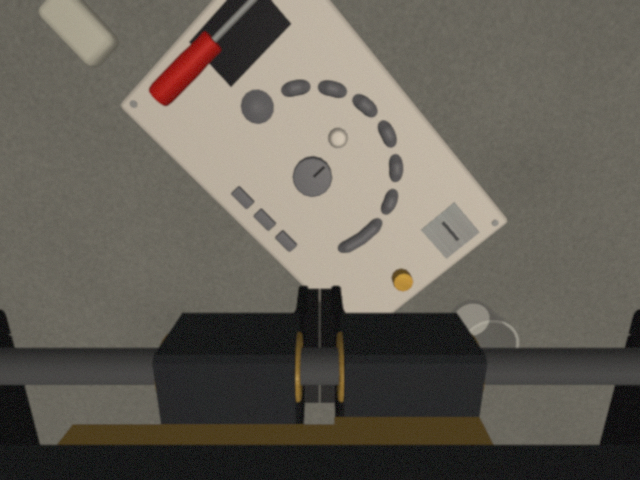

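The wrist view shows the whole arc clear of obstructions. The long key is at (361,237), keys 1–6 run from (389,202) to (295,88), the round key is at (257,106), and the dial and cap are inside. I'll segment the keys and fit the panel pose to them.

```bash
cat >> h.py <<'E'
ANG=(-95,-62,-38,-14,10,34,58,86)
def blobs(im,p,pose):
    g=cv2.cvtColor(im,cv2.COLOR_RGB2GRAY);out=[]
    m=(g<130).astype(np.uint8);n,l,st,ce=cv2.connectedComponentsWithStats(m)
    res=[]
    for a in ANG:
        w=p@[*arc(pose,a),.046,1];w=w[:2]/w[2]
        i=min((i for i in range(1,n) if 80<st[i,4]<3000),key=lambda i:np.hypot(*(ce[i]-w)))
        res.append((ce[i],st[i,4],w))
    return res
def fit(views,z=.045):  # views [(p,blobs)]
    def f(v):
        e=[]
        for p,b in views:
            for a,(c,_,_) in zip(ANG,b):
                if a==-95: continue
                w=p@[*arc(v,a),z,1];e+=list(w[:2]/w[2]-c)
        return e
    return least_squares(f,[.585,-.004,-.46])
E
python3 - <<'E'
from h import *
im=cv2.imread("pics/w1.png")[:,:,::-1].copy();p=np.load("w1.npy")
b=blobs(im,p,[.584,-.0044,-.4597])
for x in b:print(x[0].round(1),x[1],x[2].round(1))
s=fit([(p,b)]);print(s.x,np.degrees(s.x[2]),np.round(s.fun,1))
for d in ANG:print(d,arc(s.x,d).round(4))
E
```

```text
[360.5 236.3] 634 [362.1 237.2]
[389.2 201.4] 306 [390.3 200.5]
[395.2 167.6] 329 [396.2 166.2]
[386.9 133.3] 354 [387.3 131.4]
[364.5 104.9] 370 [364.2 102.9]
[331.8  88.5] 394 [330.7  86.5]
[295.1  87.7] 393 [293.4  86.2]
[256.8 106.2] 872 [255.1 105.9]
[ 0.58277568 -0.00482186 -0.47226315] -27.058685119005286 [ 0.4  0.9  0.6  0.5  0.5  0.1  0.3 -0.2 -0.2 -0.5 -0.7 -0.6 -0.9  0.1]
-95 [ 0.519  -0.0785]
-62 [ 0.571 -0.093]
-38 [ 0.6095 -0.0841]
-14 [ 0.6411 -0.0604]
10 [ 0.6602 -0.0259]
34 [0.6637 0.0135]
58 [0.6509 0.0508]
86 [0.6184 0.0834]
```

```bash
python3 -m creep '-.010 -.017 -.035 0 0;-.010 -.017 -.035 0 0;-.011 -.017 -.035 0 0;-.011 -.017 -.035 0 0;0 0 0 0 0;0 0 0 0 0'
python3 - <<'E'
from h import *
from cell import get_obs
o=get_obs();print(o["time_s"],o["tool_pos"],o["tool_rot"],o["force"])
p=P("wrist");im=cams.read_camera("wrist");cv2.imwrite("pics/w2.png",im[:,:,::-1]);np.save("w2.npy",p)
b1=blobs(cv2.imread("pics/w1.png")[:,:,::-1].copy(),np.load("w1.npy"),[.583,-.0048,-.472])
b=blobs(im,p,[.583,-.0048,-.472])
for x in b:print(x[0].round(1),x[1],x[2].round(1))
for n,v in(("b",[(p,b)]),("both",[(p,b),(np.load("w1.npy"),b1)])):
  s=fit(v);print(n,s.x,np.degrees(s.x[2]),np.round(s.fun,1))
for i,a in enumerate(ANG):print(a,tri([(p,b[i][0]),(np.load("w1.npy"),b1[i][0])]).round(4),arc(s.x,a).round(4))
E
```

```text
time_s: 3.7
tool_pos: [0.5198, -0.0774, 0.2042]
tool_rot: [180.0, -0.1, 20.2]
force: [0.5, 0.3, 1.6]
grip_width: 0.0004
grasp_force: 0.0
3.7 [ 0.51977574 -0.07739355  0.20421095] [ 1.79954482e+02 -1.35328009e-01  2.02278281e+01] [0.51863452 0.30085572 1.64790208]
[320.2 215.6] 1382 [320.3 219.1]
[360.2 163.8] 704 [360.6 164.9]
[368.2 112.2] 790 [368.8 112.5]
[354.5  58.7] 876 [355.   57.9]
[320.2  14.8] 898 [319.4  11.6]
[320.2  14.8] 898 [267.7 -15.7]
[156.7  19.2] 1894 [210.4 -17.1]
[156.7  19.2] 1894 [153.3  14.2]
b [ 0.57588153 -0.00982558 -0.41583194] -23.825415129242366 [  5.8   6.    3.3   5.3   0.5   5.9  -2.9   6.5 -55.4 -17.1  51.9 -19.3
  -2.3  14.8]
both [ 0.57781873 -0.00845817 -0.43208034] -24.756379913639638 [  4.3   4.8   2.6   4.1   0.5   4.2  -2.2   4.  -54.4 -20.6  52.6 -23.9
  -2.4   9.4   3.2   3.2   2.    2.8   0.5   3.   -0.7   3.8  -1.7   5.
  -2.1   6.6  -1.3   8.6]
-95 [ 0.5203 -0.0778  0.0404] [ 0.517  -0.0847]
-62 [ 0.5716 -0.0926  0.043 ] [ 0.5696 -0.097 ]
-38 [ 0.6097 -0.0839  0.0427] [ 0.6077 -0.0866]
-14 [ 0.641  -0.0603  0.0426] [ 0.6383 -0.0616]
10 [ 0.6603 -0.0264  0.0375] [ 0.6561 -0.0264]
34 [ 0.6792 -0.0028 -0.1038] [0.658  0.0131]
58 [0.6308 0.0479 0.1158] [0.6437 0.0499]
86 [0.6176 0.0841 0.0361] [0.6099 0.0811]
```

View pics/w2.png

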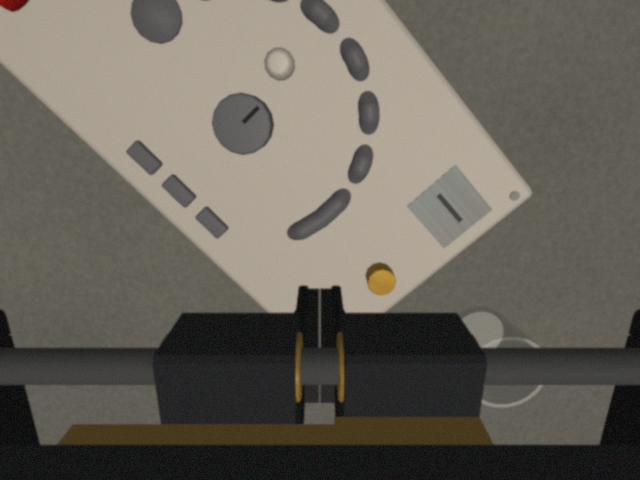

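The second view agrees with the first: keys 0–3 triangulate within 1 mm of the fitted arc, and the tokens at (381,280) are clear of the fingers' spot on the long key. I'll descend over the long key now.

```bash
python3 -m creep '0 0 -.035 0 0;0 0 -.035 0 0;0 0 -.035 0 0;0 0 -.035 0 0;0 0 0 0 0;0 0 0 0 0;0 0 0 0 0;0 0 0 0 0'
python3 -m creep '0 0 0 0 0'
python3 -m creep '0 0 0 0 0'
python3 - <<'E'
from h import *
from cell import get_obs
print(get_obs()["tool_pos"])
s=[.58278,-.00482,-.47226]
for a in list(range(-95,86,5))+[86]:
    q=arc(s,a); print(a,q.round(4),((q-arc(s,a-5 if a<86 else 85))*1e3).round(1))
E
```

```text
time_s: 4.75
tool_pos: [0.5196, -0.0782, 0.0639]
tool_rot: [179.9, -0.1, 20.2]
force: [-0.2, -0.4, 0.1]
grip_width: 0.0003
grasp_force: 0.0
time_s: 4.88
tool_pos: [0.5189, -0.0781, 0.0632]
tool_rot: [180.0, -0.0, 20.2]
force: [0.5, 0.3, 0.1]
grip_width: 0.0005
grasp_force: 0.0
time_s: 5.0
tool_pos: [0.5186, -0.0781, 0.0628]
tool_rot: [180.0, -0.0, 20.2]
force: [-0.4, 0.7, -1.0]
grip_width: 0.0002
grasp_force: 0.0
[ 0.51860727 -0.07809709  0.06275622]
-95 [ 0.519  -0.0785] [ 6.8 -4.7]
-90 [ 0.5262 -0.0826] [ 7.2 -4.1]
-85 [ 0.5337 -0.086 ] [ 7.5 -3.4]
-80 [ 0.5416 -0.0888] [ 7.8 -2.8]
-75 [ 0.5496 -0.0909] [ 8.  -2.1]
-70 [ 0.5577 -0.0923] [ 8.2 -1.4]
-65 [ 0.566  -0.0929] [ 8.3 -0.7]
-60 [ 0.5743 -0.0929] [8.3 0.1]
-55 [ 0.5825 -0.0921] [8.3 0.8]
-50 [ 0.5907 -0.0906] [8.2 1.5]
-45 [ 0.5987 -0.0884] [8.  2.2]
-40 [ 0.6065 -0.0855] [7.8 2.9]
-35 [ 0.6139 -0.0819] [7.5 3.6]
-30 [ 0.6211 -0.0777] [7.1 4.2]
-25 [ 0.6278 -0.0729] [6.8 4.8]
-20 [ 0.6341 -0.0675] [6.3 5.4]
-15 [ 0.64   -0.0616] [5.8 5.9]
-10 [ 0.6452 -0.0552] [5.3 6.4]
-5 [ 0.6499 -0.0484] [4.7 6.8]
0 [ 0.654  -0.0412] [4.1 7.2]
5 [ 0.6575 -0.0337] [3.4 7.5]
10 [ 0.6602 -0.0259] [2.8 7.8]
15 [ 0.6623 -0.0178] [2.1 8. ]
20 [ 0.6637 -0.0097] [1.4 8.2]
25 [ 0.6644 -0.0014] [0.7 8.3]
30 [0.6643 0.0069] [-0.1  8.3]
35 [0.6635 0.0151] [-0.8  8.3]
40 [0.662  0.0233] [-1.5  8.2]
45 [0.6598 0.0313] [-2.2  8. ]
50 [0.6569 0.039 ] [-2.9  7.8]
55 [0.6533 0.0465] [-3.6  7.5]
60 [0.6491 0.0537] [-4.2  7.1]
65 [0.6443 0.0604] [-4.8  6.8]
70 [0.639  0.0667] [-5.4  6.3]
75 [0.6331 0.0725] [-5.9  5.8]
80 [0.6267 0.0778] [-6.4  5.3]
85 [0.6198 0.0825] [-6.8  4.7]
86 [0.6184 0.0834] [-1.4  0.9]
```

```bash
python3 -m creep '0 0 -.008 0 0;0 0 -.004 0 0;0 0 -.003 0 0;0 0 -.002 0 0;0 0 0 0 0;0 0 0 0 0;0 0 0 0 0;0 0 0 0 0'
python3 - <<'E'
from h import *
from cell import get_obs
print(get_obs()["tool_pos"],get_obs()["force"])
p=P("wrist");im=cams.read_camera("wrist");cv2.imwrite("pics/w3.png",im[:,:,::-1])
E
```

```text
time_s: 6.0
tool_pos: [0.5186, -0.078, 0.0457]
tool_rot: [180.0, -0.0, 20.2]
force: [-0.5, 0.0, 2.5]
grip_width: 0.0005
grasp_force: 0.9
[ 0.5186318  -0.07795123  0.04567819] [-5.46525332e-01  1.98727119e-03  2.54634326e+00]
```

View pics/w3.png

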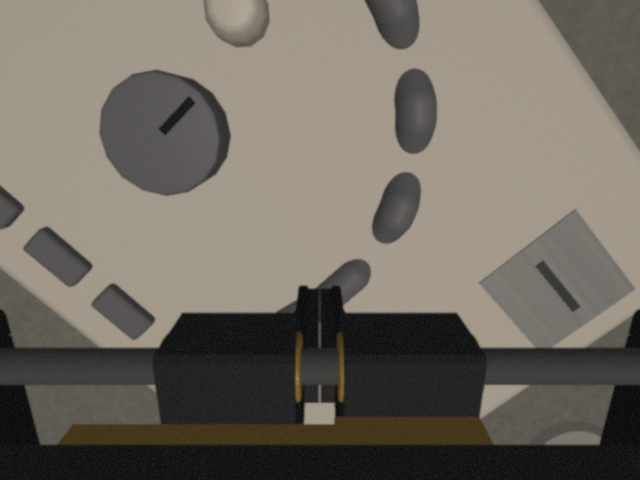

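The fingertips rest on the long bar key, whose ends show at (350,280) and (290,308). It is pressed about 3 mm with about 2 N. Next is the sweep.

```bash
python3 -m creep '.0072 -.0041 .0005 0 0;.0075 -.0034 0 0 0;.0078 -.0028 0 0 0;.0080 -.0021 0 0 0;.0082 -.0014 0 0 0;.0083 -.0007 0 0 0;.0083 .0001 0 0 0;.0083 .0008 0 0 0'
```

```text
time_s: 7.05
tool_pos: [0.5828, -0.0916, 0.0461]
tool_rot: [180.0, -0.0, 20.2]
force: [-1.2, 0.9, 2.2]
grip_width: 0.0006
grasp_force: 0.8
```

```bash
python3 -m creep '.0082 .0015 0 0 0;.0080 .0022 0 0 0;.0078 .0029 0 0 0;.0075 .0036 0 0 0;.0071 .0042 0 0 0;.0068 .0048 0 0 0;.0063 .0054 0 0 0;.0058 .0059 0 0 0'
```

```text
time_s: 8.05
tool_pos: [0.6402, -0.0608, 0.0462]
tool_rot: [180.0, -0.0, 20.2]
force: [-0.9, -1.0, 1.2]
grip_width: 0.0003
grasp_force: 0.8
```

```bash
python3 -m creep '.0053 .0064 0 0 0;.0047 .0068 0 0 0;.0041 .0072 0 0 0;.0034 .0075 0 0 0;.0028 .0078 0 0 0;.0021 .0080 0 0 0;.0014 .0082 0 0 0;.0007 .0083 0 0 0'
```

```text
time_s: 9.05
tool_pos: [0.6642, -0.0004, 0.046]
tool_rot: [180.0, 0.0, 20.2]
force: [-0.1, -1.8, 1.6]
grip_width: 0.0006
grasp_force: 1.1
```

```bash
python3 -m creep '-.0001 .0083 0 0 0;-.0008 .0083 0 0 0;-.0015 .0082 0 0 0;-.0022 .0080 0 0 0;-.0029 .0078 0 0 0;-.0036 .0075 0 0 0;-.0042 .0071 0 0 0;-.0048 .0068 0 0 0'
```

```text
time_s: 10.05
tool_pos: [0.6437, 0.0619, 0.0462]
tool_rot: [-180.0, -0.0, 20.2]
force: [-0.1, 0.5, 1.5]
grip_width: 0.0009
grasp_force: 0.6
```

```bash
python3 -m creep '-.0054 .0063 0 0 0;-.0059 .0058 0 0 0;-.0064 .0053 0 0 0;-.0068 .0047 0 0 0;-.0014 .0009 0 0 0;0 0 0 0 0;0 0 0 0 0;0 0 0 0 0'
python3 - <<'E'
from h import *
from cell import get_obs
im=cams.read_camera("wrist");cv2.imwrite("pics/w4.png",im[:,:,::-1])
t=cams.read_camera("top")[130:290,230:430];cv2.imwrite("pics/t4.png",cv2.resize(t[:,:,::-1],None,fx=4,fy=3.7))
E
```

```text
time_s: 11.05
tool_pos: [0.618, 0.0843, 0.0459]
tool_rot: [-180.0, 0.0, 20.2]
force: [-1.2, 0.5, 1.2]
grip_width: 0.0006
grasp_force: 0.9
```

View pics/w4.png

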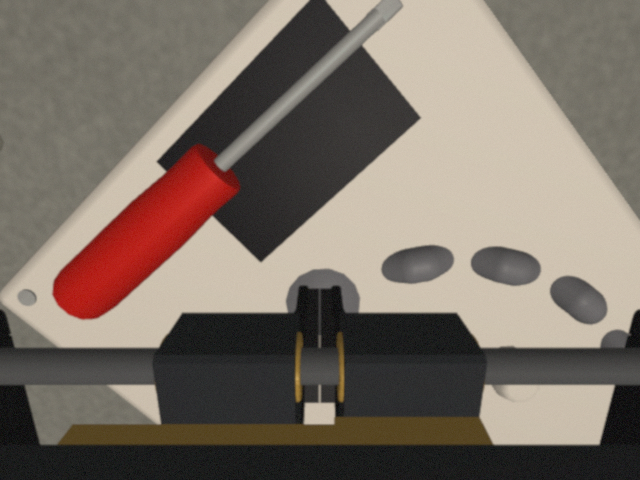

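```bash
python3 -m creep '0 0 0 0 0;0 0 0 0 0;0 0 0 0 0;0 0 0 0 0'
```

```text
time_s: 11.65
tool_pos: [0.6181, 0.0841, 0.0461]
tool_rot: [180.0, 0.0, 20.2]
force: [-0.2, 1.1, 1.4]
grip_width: 0.0005
grasp_force: 0.8
```

The fingertips sit centred on the round key at (322,300), held down about 3 mm. Key 6 at (418,264) is free and the screwdriver has not moved. I'll hand the job in.

```bash
python3 -c "
from cell import ticket
print(ticket.sign_off())"
```

```text
the job is handed in; nothing more can be done
None
```

I ran closed fingertips once round the arc from the long bar key and handed the job in with them holding only the round key about 3 mm down. Going by fingertip height, every key was dipped about 3 mm, at about 1–2.5 N. The run took about 12 s and nothing loose appeared to have moved in the views I checked.

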